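# Close up the soil-sample case

## Task

Close up the sample case for transport: with the fingertips, push the metal hold-down flap that stands up inside it down flat over the jars, and only then push the hinged cover over until it is fully shut, gently, without letting it slam. Push only on their outer faces: do not pinch them, lift anything or touch their rubber-lined inner faces. Leave the jars, tub, tin and everything else on the bench where they are, and finish clear of the case.

Things in the scene. Friction and masses are not known exactly. Their poses are not given: they have to be found in the camera images.
- case: Grey plastic sample case, an open-topped box fixed to the bench: 200 mm (its x) by 270 mm (its y) by 100 mm high, walls 6 mm. Origin: centre of its underside, on the bench; z up. Cover hinge along the upper edge of the wall on its +x side; flap hinge just inside the wall on its -x side. The case is placed with its +x side turned to the robot's left (yaw 90 degrees give or take 22). Inside, black cell walls end 64 mm above the bench.
- flap (a joint): Angle of the hold-down flap (rad): 0 = folded flat, horizontal over the jars (its stop); 1.57 = standing upright; it stops at 1.75, leaning outwards. It starts between 1.3 and 1.7. To fold it, its free edge goes over towards the case's +x side and down. Its stiff hinge (about 0.2 N m) keeps it where it is left. While it stands the cover strikes it and cannot close.
- flap_hinge (a point): Middle of the flap's hinge line, which runs along the case's y; in the case's frame at x = -88, y = 0, z = 74 mm. The flap's inner face (the underside when folded) has a black rubber lining, 3 mm thick, up to 15 mm from its edges: not to be touched. The low ribs seen on its outer face have no effect.
- flap_edge (a point): Middle of the flap's free edge. The flap is a plain aluminium plate, 125 mm from hinge to free edge, 236 mm along the hinge, 4 mm thick. The point lies on the face that is the upper one when folded (78 mm above the bench then, 22 mm below the rim) and that faces outwards, to the case's -x side, while it stands.
- cover (a joint): Angle of the cover (rad): 0 = fully shut, flat on the rim (its stop); 1.57 = standing upright; larger = leaning back, outwards beyond the case's +x wall; stop at 2.05. It starts between 1.65 and 2.0. Its stiff hinge (about 0.6 N m) keeps it where it is left, so it has to be pushed all the way.
- cover_hinge (a point): Middle of the cover's hinge line, which runs along the case's y; in the case's frame at x = 100, y = 0, z = 100 mm. The cover's inner face (the underside when shut) has a black rubber lining, 3 mm thick, up to 15 mm from its edges: not to be touched.
- cover_edge (a point): Middle of the cover's free edge, on its outer face (the top face when shut, 112 mm above the bench then; the face turned away from the case, to its +x side, while the cover stands open). The cover is a plain grey plastic plate, 200 mm from hinge to free edge, 270 mm along the hinge, 12 mm thick, its inner face in the plane of the hinge line. Two small steel latch plates sit at the free edge 90 mm either side of the middle.
- tub: Open grey plastic tub, 90 mm across, 70 mm high, loose on the bench beside the case on its -x (flap) side; origin at the centre of its underside. Leave it.
- tin: Small round can with a pale label and a metal top, 60 mm across, 62 mm high, loose on the bench beside the case on its +x side, under the open cover; origin at the centre of its underside. Leave it.
- wash: White bottle, 64 mm across, about 170 mm high, loose on the bench to the robot's right, farther out than the tub; origin at the centre of its underside. Leave it.
- scoop: Metal spoon-shaped scoop lying on the bench to the robot's left; loose. Leave it.
- tublid: Flat round plastic tub lid, 100 mm across, 11 mm high, loose on the bench to the left; origin at the centre of its underside. Leave it.
- jar0: Sample jar, 62 mm across, 58 mm high, loose in its own cell in the case on the flap's side, at the case's -y end; its top is 64 mm above the bench, 7 mm under the folded flap's lining; origin at the centre of its underside. Leave it.
- jar1: Sample jar, 62 mm across, 58 mm high, loose in its own cell in the case on the flap's side, in the middle; its top is 64 mm above the bench, 7 mm under the folded flap's lining; origin at the centre of its underside. Leave it.
- jar2: Sample jar, 62 mm across, 58 mm high, loose in its own cell in the case on the flap's side, at the case's +y end; its top is 64 mm above the bench, 7 mm under the folded flap's lining; origin at the centre of its underside. Leave it.

How it is judged (in metres and radians):
On the way, in this order (a step that is already met when the one before it is completed fails the run):
1. the flap is folded flat over the jars while the cover still stands open (value of joint flap below 0.1 rad and value of joint cover above 1.2 rad), for 0.2 s.
2. the cover is shut over the folded flap (value of joint cover below 0.04 rad and value of joint flap below 0.1 rad), for 0.2 s.
At the end, for the whole second after the job is handed in: The flap lies flat (within 0.1 rad of its stop), the cover is fully shut over it (within 0.04 rad, 8 mm at its free edge) and at rest, and every jar and other loose thing is within 30 mm of where it started (all of step 2 and velocity of joint cover between -0.05 and 0.05 rad/s and distance of each of jar0, jar1, jar2, tub, tin, wash, scoop, tublid from where it was at the start of the episode below 0.03 m); the robot touches nothing.
It fails at once if the cover is swung over while the flap still stands (value of joint cover below 1 rad and value of joint flap above 0.3 rad).
It fails at once if the cover slams (faster than 2.5 rad/s in the last 0.3 rad) (value of joint cover below 0.3 rad and velocity of joint cover below -2.5 rad/s).
It fails at once if the flap or the cover is pinched or handled by its inner face (the fingers press on its rubber lining with over 3 N) (contact force between the fingers and flap_c1 above 3 N or contact force between the fingers and cover_c1 above 3 N).
It fails at once if a jar or another loose thing is lifted, carried or pushed more than 30 mm (distance of any of jar0, jar1, jar2, tub, tin, wash, scoop, tublid from where it was at the start of the episode above 0.03 m).
It fails at once if the tub, the tin or the bottle is knocked over (angle between any of tub, tin, wash's own z axis and vertical above 0.5 rad).
It also fails if it takes over 51 s, if anything falls off the work surface, if the arm or the gripper's body presses on something with over 40 N, if the wrist force passes 120 N, or if a joint passes its speed limit or range.

## Robot

A 6-joint arm with a two-finger parallel gripper is mounted at the origin on the work surface. World frame = base frame: x ahead of the robot, y to its left, z up, the work surface at z = 0. Lengths are in m, angles in degrees, forces in N, time in s.
With the tool pointing down it reaches from about 0.4 to 0.825 m from the base axis. Payload 7 kg.
Tool frame: the origin (TCP) lies between the finger pads; the fingertips stand 25 mm ahead of it and the grasp point (between the pads) lies 6 mm ahead of it; z points along the fingers, y is the line along which they close (so a half turn about z gives the same grasp; the last joint's range is limited). The gripper opens to 88 mm and grips with 3 to 60 N. Pads are 19 mm wide; open, the fingers measure 130 mm over their backs; the gripper's body (78 mm by 193 mm) begins 47 mm behind the grasp point.
Start: joints at [-51.675, 20.546, 0.682, 0, -70.136, -16.507], TCP at [0.251, -0.627, 0.252] pointing down, gripper open.
Joint ranges: [-176.03, 176.03], [-82.01, 121.73], [-58.28, 71.71], [-173.87, 95.51], [-174.79, -0.11], [-173.66, 173.66]. Speed limits (degrees/s): [136.94, 136.94, 172.46, 180, 180, 180].

## Interface

Orientations are given as [roll, pitch, yaw] about the fixed x, y, z axes, in that order (R = Rz(yaw) Ry(pitch) Rx(roll)).
In Python, from plant import r gives the robot as it stands.
- The arm moves only by the shell command python3 -m crank 'ROWS' [FORCE]. ROWS is JSON, a list of rows, each a list of 3 entries, a list of its own where there are three numbers: the turn, a rotation vector about the tool's x, y, z in degrees, then the shift along the tool's x, y, z in cm, then the closure, from -1 (fully open) to 1 (shut). In form: [[[wx, wy, wz], [dx, dy, dz], fingers], ...]. A call has 1 to 8 rows; each row shifts and turns the commanded pose from where the row before left it, along the tool's axes as they then stand; what a row does not reach is not made up. A row lasts 1/10 s, in which the tool goes at most 50 mm and 8.59 degrees, less where a joint would pass 70% of its speed; a pose out of reach is approached as far as the arm can. A call with a gripper value outside its range is refused whole. The fingers move at their own pace and stop on an object; FORCE is the grip in N (left out, the last holds). Time passes only in rows, so rows that do not move let the fingers close. It gives the time, the measured TCP pose, the force, the opening and the grip force at its end, in the units of the state.
- r.get_state(): the state, without advancing time (a new reading comes with each control period).
- r.capture(name): name is "side" or "top"; returns a dict with "color" (420x560x3 uint8, red, green, blue), "range_z" (420x560 float32, m along the optical axis (not along the pixel's ray), 0 where there is no reading), "intrinsics" (3x3 intrinsics, pixels), "world_from_camera" (4x4, takes a point from camera to world coordinates). Camera axes: x right, y down, z forward; pixel columns grow to the right and rows downward; lengths in m; the calibration is good to about 2 mm. A picture is of the moment at which its call begins.
- r.close_job(): hands the job in; it is judged then, once.
The state is a dict: "time_s": time; "joints": joint angles; "qd": joint speeds; "joint_torque": joint torques, N m; "tcp_pos": TCP position; "eef_rot": TCP orientation; "contact_force": force on the tool from outside, world axes, zero at the start; "moment": the same for the moment, N m; "gripper_width": finger opening in m; "gripper_force": force on a finger pad.
Only numpy, scipy, OpenCV 4.12 (cv2) and the standard library are available. Lean on these libraries where they do the work, as an engineer would, in place of code of your own. Each camera call takes 0.05 s, during which the arm holds its last target. There are 200 camera calls.

## Working session

There is one attempt and no reset: what is moved stays moved. The work goes in short steps, Python scripts to look and compute and a shell command to move; the robot and the scene stay as the last step left them, time stands still between calls to the robot, and variables do not carry over. Pictures are saved under pics/ and viewed, at most 10 in all, crops included, and the job is handed in when it is done.

```bash
mkdir -p pics; ls; cat > h.py <<'E'
import numpy as np,cv2
from plant import r
from scipy.spatial.transform import Rotation as R
def cloud(c):
    z=c["range_z"];K=np.array(c["intrinsics"]);v,u=np.indices(z.shape)
    p=np.stack([(u-K[0,2])/K[0,0]*z,(v-K[1,2])/K[1,1]*z,z],-1)
    T=np.array(c["world_from_camera"]);w=p@T[:3,:3].T+T[:3,3];w[z==0]=np.nan;return w
def snap(n,f):
    c=r.capture(n);cv2.imwrite(f,c["color"][...,::-1]);return c,cloud(c)
E
python3 - <<'E'
from h import *
for n in("top","side"):
    c,w=snap(n,f"pics/{n}0.png");np.save(n+"0.npy",w);print(n,np.round(c["world_from_camera"],2).tolist())
s=r.get_state();print(s["time_s"],s["tcp_pos"],s["eef_rot"])
E
```

```text
pics
top [[0.01, -0.99, 0.17, 0.23], [-1.0, -0.01, -0.02, 0.01], [0.03, -0.17, -0.98, 1.62], [0.0, 0.0, 0.0, 1.0]]
side [[-0.41, -0.74, 0.53, -0.31], [-0.91, 0.34, -0.23, 0.34], [-0.01, -0.58, -0.82, 1.35], [0.0, 0.0, 0.0, 1.0]]
0.1 [ 0.25070947 -0.62628766  0.25072059] [ 1.79913924e+02 -8.27365193e-03 -1.58186714e+02]
```

View pics/top0.png

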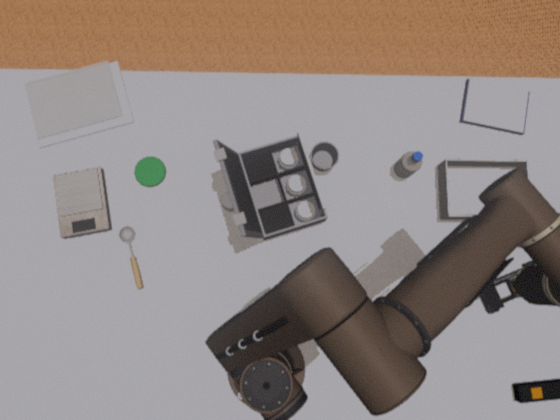

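View pics/side0.png

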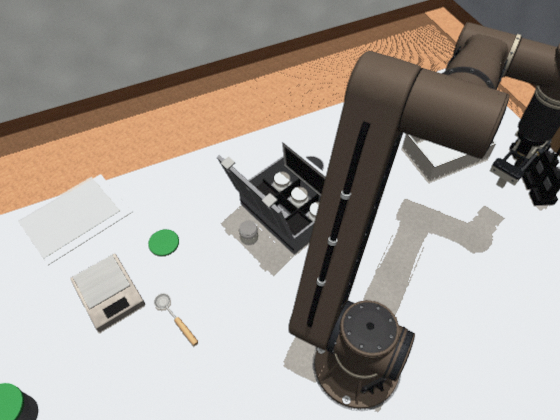

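```bash
python3 - <<'E'
from h import *
w=np.load("top0.npy");print(w[190,270],w[170,290])
reg=np.zeros(w.shape[:2],bool);reg[120:260,190:350]=1
z=w[...,2]
m=reg&(z>.093)&(z<.106)
p=w[m];p=p[(abs(p[:,1])<.3)]
rect=cv2.minAreaRect(p[:,:2].astype(np.float32));print(len(p),rect)
# box candidates
s=np.load("side0.npy")
best=(rect[0],rect[1],rect[2])
for yaw in [rect[2]%90+k*90 for k in(0,1)]:
    a=np.radians(yaw)
    if not 65<=yaw<=115: continue
    Rm=np.array([[np.cos(a),-np.sin(a)],[np.sin(a),np.cos(a)]])
    for nm,cl in(("top",w),("side",s)):
        q=cl.reshape(-1,3);q=q[~np.isnan(q[:,0])];l=(q[:,:2]-rect[0])@Rm
        L=np.c_[l,q[:,2]];k=(abs(L[:,1])<.12)&(abs(L[:,0])<.25)&(L[:,2]>.115)&(L[:,2]<.4)
        L=L[k]
        for side,S in(("cover",L[L[:,0]>.05]),("flap",L[(L[:,0]<-.03)])):
            if len(S)<20: print(nm,side,len(S));continue
            print(nm,side,len(S),"z max",np.percentile(S[:,2],[2,50,99]).round(3))
            for zz in np.arange(.11,.36,.02):
                t=S[abs(S[:,2]-zz)<.01]
                if len(t):print("   z%.2f x %s n%d"%(zz,np.percentile(t[:,0],[5,50,95]).round(3),len(t)))
    # rim check
    L=(p[:,:2]-rect[0])@Rm
    print(yaw,"ext",np.percentile(L,[1,99],axis=0))
# objects
for nm,(u,v) in dict(tub=(323,157),wash=(410,162),lid=(150,171)).items(): print(nm,w[v,u])
E
```

```text
[ 0.54926187 -0.00710977  0.00223541] [ 0.6014689  -0.06819554  0.06312647]
479 ((0.5497916340827942, -0.04496319591999054), (0.2715829014778137, 0.20544029772281647), 17.673786163330078)
top cover 1810 z max [0.124 0.251 0.306]
   z0.11 x [0.103 0.104 0.104] n15
   z0.13 x [0.104 0.107 0.109] n120
   z0.15 x [0.109 0.112 0.114] n128
   z0.17 x [0.114 0.116 0.119] n132
   z0.19 x [0.119 0.121 0.124] n134
   z0.21 x [0.124 0.126 0.129] n139
   z0.23 x [0.129 0.131 0.134] n149
   z0.25 x [0.134 0.136 0.139] n152
   z0.27 x [0.139 0.142 0.147] n131
   z0.29 x [0.144 0.154 0.164] n554
   z0.31 x [0.14  0.148 0.165] n156
top flap 493 z max [0.119 0.194 0.206]
   z0.11 x [-0.08  -0.08  -0.079] n13
   z0.13 x [-0.082 -0.079 -0.078] n41
   z0.15 x [-0.081 -0.077 -0.076] n42
   z0.17 x [-0.079 -0.076 -0.075] n52
   z0.19 x [-0.084 -0.078 -0.075] n221
   z0.21 x [-0.084 -0.08  -0.077] n124
side cover 1141 z max [0.123 0.26  0.303]
   z0.11 x [0.12  0.121 0.122] n13
   z0.13 x [0.122 0.125 0.128] n71
   z0.15 x [0.127 0.13  0.134] n77
   z0.17 x [0.132 0.135 0.138] n72
   z0.19 x [0.137 0.14  0.144] n76
   z0.21 x [0.142 0.145 0.148] n86
   z0.23 x [0.147 0.15  0.154] n80
   z0.25 x [0.152 0.154 0.158] n93
   z0.27 x [0.146 0.159 0.161] n92
   z0.29 x [0.147 0.159 0.168] n427
   z0.31 x [0.141 0.147 0.161] n54
side flap 778 z max [0.118 0.168 0.201]
   z0.11 x [-0.08  -0.078 -0.076] n38
   z0.13 x [-0.08  -0.077 -0.074] n137
   z0.15 x [-0.078 -0.076 -0.073] n145
   z0.17 x [-0.077 -0.074 -0.071] n164
   z0.19 x [-0.082 -0.076 -0.072] n275
   z0.21 x [-0.08  -0.077 -0.071] n19
107.67378616333008 ext [[-0.09710594 -0.13511672]
 [ 0.1024568   0.13548637]]
tub [ 0.65959343 -0.17789732  0.00548704]
wash [ 0.61465627 -0.42515021  0.13099966]
lid [0.60464995 0.37585467 0.01176907]
```

```bash
python3 -m crank '[[[0,0,-8],[0,0,0],1],[[0,0,-8],[0,0,0],1],[[0,0,-8],[0,0,0],1],[[0,0,-8],[0,0,0],1],[[0,0,-8],[0,0,0],1],[[0,0,-8],[0,0,0],1],[[0,0,-8],[0,0,0],1],[[0,0,-8],[0,0,0],1]]' 20 && python3 -m crank '[[[0,0,-8],[0,0,0],1],[[0,0,-8],[0,0,0],1],[[0,0,-6],[0,0,0],1],[[0,0,0],[0,0,0],1]]'
cat > loc.py <<'E'
from h import *
c=np.array([.5498,-.045]);a=np.radians(107.7);ex=np.array([np.cos(a),np.sin(a)]);ey=np.array([-ex[1],ex[0]])
s=r.get_state();Rt=R.from_euler("xyz",s["eef_rot"],degrees=True)
tip=np.array(s["tcp_pos"])+Rt.as_matrix()[:,2]*.025;d=tip[:2]-c
print("t",s["time_s"],"tip local cm",np.round([d@ex*100,d@ey*100,tip[2]*100],1),"rot",np.round(s["eef_rot"],1),"F",np.round(s["contact_force"],1),"w",round(s["gripper_width"],3))
E
python3 loc.py
```

```text
time_s: 0.9
tcp_pos: [0.2507, -0.6264, 0.251]
eef_rot: [180.0, 0.1, -93.9]
contact_force: [0.5, 0.6, -0.7]
gripper_width: 0.029
gripper_force: 0.0
time_s: 1.3
tcp_pos: [0.2508, -0.6264, 0.2511]
eef_rot: [180.0, 0.1, -72.1]
contact_force: [-0.5, 0.0, -0.2]
gripper_width: 0.0013
gripper_force: 0.0
t 1.3 tip local cm [-46.3  46.2  22.6] rot [ 1.80e+02  1.00e-01 -7.21e+01] F [-0.5  0.  -0.2] w 0.001
```

```bash
python3 -m crank '[[[0,0,0],[-2,-2.9,0],1],[[0,0,0],[-2,-2.9,0],1],[[0,0,0],[-2,-2.9,0],1],[[0,0,0],[-2,-2.9,0],1],[[0,0,0],[-2,-2.9,0],1],[[0,0,0],[-2,-2.9,0],1],[[0,0,0],[-2,-2.9,0],1],[[0,0,0],[-2,-2.9,0],1]]' && python3 -m crank '[[[0,0,0],[-2,-2.9,0],1],[[0,0,0],[-2,-2.9,0],1],[[0,0,0],[-2,-2.9,0],1],[[0,0,0],[-2,-2.9,0],1],[[0,0,0],[-2,-2.9,0],1],[[0,0,0],[-2,-2.9,0],1],[[0,0,0],[-2,-2.9,0],1],[[0,0,0],[-2,-2.9,0],1]]' >/dev/null
python3 loc.py
python3 -m crank '[[[0,0,0],[0,0,2],1],[[0,0,0],[0,0,2],1],[[0,0,0],[0,0,1],1],[[0,0,0],[0,0,0],1]]' >/dev/null
python3 loc.py; python3 -c "
from h import *
c,w=snap('top','pics/a.png')"
```

```text
time_s: 2.1
tcp_pos: [0.4234, -0.402, 0.2515]
eef_rot: [180.0, 0.0, -72.4]
contact_force: [0.6, -0.5, -0.1]
gripper_width: 0.0005
gripper_force: 0.0
t 2.9 tip local cm [-14.1  -0.3  22.6] rot [180.    0.  -72.4] F [-0.6 -0.1  0.4] w 0.0
t 3.3 tip local cm [-14.2  -0.1  17.5] rot [ 1.798e+02  1.000e-01 -7.230e+01] F [-0.7 -0.3 -0.9] w 0.0
```

View pics/a.png

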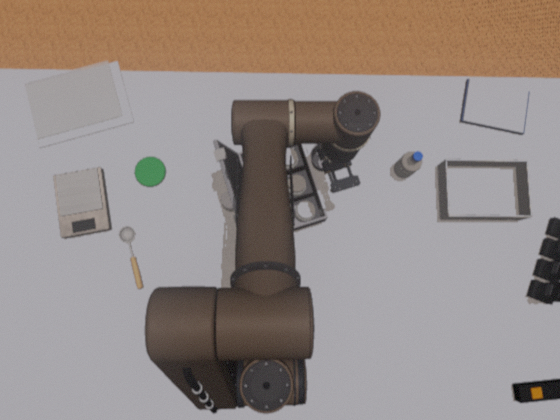

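```bash
python3 -m crank '[[[0,0,0],[-1,0,0],1],[[0,0,0],[-1,0,0],1],[[0,0,0],[-1,0,0],1],[[0,0,0],[-1,0,0],1],[[0,0,0],[-0.9,0,0.1],1],[[0,0,0],[-0.9,0,0.1],1],[[0,0,0],[-0.8,0,0.1],1],[[0,0,0],[0,0,0],1]]' 
python3 loc.py
python3 -m crank '[[[0,0,0],[-0.8,0,0.3],1],[[0,0,0],[-0.8,0,0.3],1],[[0,0,0],[-0.8,0,0.3],1],[[0,0,0],[-0.7,0,0.5],1],[[0,0,0],[-0.7,0,0.5],1],[[0,0,0],[-0.7,0,0.5],1],[[0,0,0],[0,0,0],1]]' 
python3 loc.py; python3 -c "
from h import *
c,w=snap('side','pics/b.png')"
```

```text
time_s: 4.15
tcp_pos: [0.5741, -0.1161, 0.1984]
eef_rot: [180.0, 0.0, -72.1]
contact_force: [0.3, -0.1, -0.5]
gripper_width: 0.0003
gripper_force: 0.0
t 4.15 tip local cm [-7.5 -0.2 17.3] rot [180.    0.  -72.1] F [ 0.3 -0.1 -0.5] w 0.0
time_s: 4.85
tcp_pos: [0.5599, -0.0735, 0.1735]
eef_rot: [179.9, 0.0, -72.1]
contact_force: [0.5, -0.3, 0.7]
gripper_width: 0.0007
gripper_force: 0.0
t 4.85 tip local cm [-3.  -0.1 14.9] rot [179.9   0.  -72.1] F [ 0.5 -0.3  0.7] w 0.001
```

View pics/b.png

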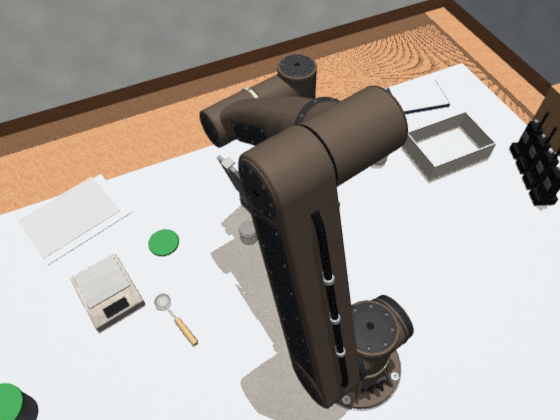

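```bash
python3 -m crank '[[[0,0,0],[-0.6,0,0.7],1],[[0,0,0],[-0.6,0,0.7],1],[[0,0,0],[-0.6,0,0.7],1],[[0,0,0],[-0.4,0,0.8],1],[[0,0,0],[-0.4,0,0.8],1],[[0,0,0],[-0.3,0,0.8],1],[[0,0,0],[0,0,0],1]]' 
python3 loc.py
python3 -m crank '[[[0,0,0],[-0.2,0,0.7],1],[[0,0,0],[-0.1,0,0.7],1],[[0,0,0],[-0.1,0,0.6],1],[[0,0,0],[0,0,0.5],1],[[0,0,0],[0,0,0.2],1],[[0,0,0],[0,0,0.2],1],[[0,0,0],[0,0,0],1]]' 
python3 loc.py
```

```text
time_s: 5.6
tcp_pos: [0.5508, -0.0465, 0.128]
eef_rot: [179.9, 0.0, -72.2]
contact_force: [-1.1, -0.7, -0.2]
gripper_width: 0.0009
gripper_force: 0.0
t 5.6 tip local cm [-0.2 -0.  10.3] rot [179.9   0.  -72.2] F [-1.1 -0.7 -0.2] w 0.001
time_s: 6.3
tcp_pos: [0.5507, -0.0429, 0.1029]
eef_rot: [-180.0, -0.0, -72.1]
contact_force: [-10.7, 3.5, 24.4]
gripper_width: 0.0007
gripper_force: 12.4
t 6.3 tip local cm [ 0.2 -0.2  7.8] rot [-180.    -0.   -72.1] F [-10.7   3.5  24.4] w 0.001
```

```bash
python3 -m crank '[[[0,0,0],[0,0,0],1],[[0,0,0],[0,0,0],1],[[0,0,0],[0,0,-1],1],[[0,0,0],[0,0,-3],1],[[0,0,0],[0,0,-4],1],[[0,0,0],[0,0,-4],1],[[0,0,0],[0,0,-4],1],[[0,0,0],[0,0,-4],1]]' >/dev/null
python3 -m crank '[[[0,0,0],[0,0,-4],1],[[0,0,0],[0,0,-4],1],[[0,0,0],[0,0,0],1]]' >/dev/null
python3 loc.py; python3 - <<'E'
from loc import *
for n in("top","side"):
    k,w=snap(n,f'pics/c{n}.png');q=w.reshape(-1,3);q=q[~np.isnan(q[:,0])]
    L=np.c_[(q[:,:2]-c)@ex,(q[:,:2]-c)@ey,q[:,2]]
    m=(abs(L[:,1])<.118)&(L[:,0]>-.085)&(L[:,0]<.03)&(L[:,2]>.03)&(L[:,2]<.22)
    print(n,m.sum(),np.percentile(L[m,2],[5,25,50,75,95]).round(3))
    m=(abs(L[:,1])<.12)&(L[:,0]>.1)&(L[:,0]<.2)&(L[:,2]>.25)&(L[:,2]<.31);print(m.sum(),L[m].mean(0) if m.any() else 0)
E
```

```text
t 7.4 tip local cm [ 0.1 -0.3 36.2] rot [-1.795e+02 -1.000e-01 -7.220e+01] F [ 0.6 -0.4 -1.1] w 0.001
t 7.4 tip local cm [ 0.1 -0.3 36.2] rot [-1.795e+02 -1.000e-01 -7.220e+01] F [ 0.6 -0.4 -1.1] w 0.001
top 1635 [0.073 0.077 0.079 0.082 0.085]
493 [0.14740357 0.02825178 0.2833285 ]
side 601 [0.071 0.074 0.076 0.078 0.081]
574 [ 0.15757549 -0.00162505  0.28638416]
```

View pics/cside.png

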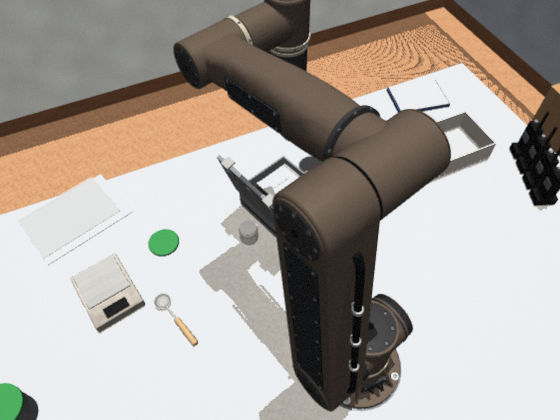

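```bash
python3 -m crank '[[[0,0,0],[-3,0,0],1],[[0,0,0],[-3,0,0],1],[[0,0,0],[-3,0,0],1],[[0,0,0],[-3,0,0],1],[[0,0,0],[-3,0,0],1],[[0,0,0],[-3,0,0],1],[[0,0,0],[-3,0,0],1],[[0,0,0],[0,0,0],1]]' >/dev/null
python3 loc.py
python3 -m crank '[[[0,0,0],[0,0,2],1],[[0,0,0],[0,0,3],1],[[0,0,0],[0,0,3],1],[[0,0,0],[0,0,2],1],[[0,0,0],[0,0,0],1]]' >/dev/null
python3 loc.py; python3 -c "
from h import *
c,w=snap('side','pics/d.png')"
```

```text
t 8.3 tip local cm [21.4 -0.  35.4] rot [179.9  -0.  -72. ] F [ 0.8  0.2 -0.9] w 0.001
t 8.8 tip local cm [21.1  0.1 25.2] rot [ 1.796e+02 -1.000e-01 -7.220e+01] F [-0.2  0.3  1.2] w 0.0
```

View pics/d.png

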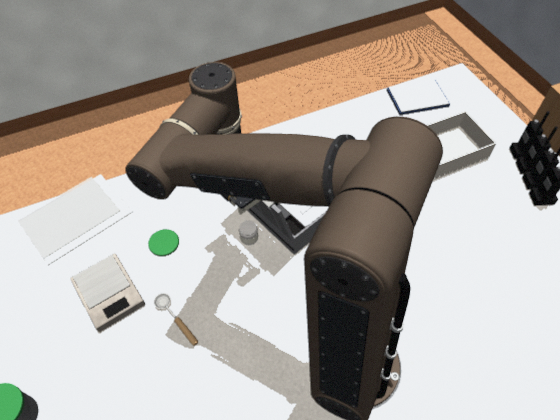

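```bash
python3 -m crank '[[[0,0,0],[1,0,-0.9],1],[[0,0,0],[1,0,-0.9],1],[[0,0,0],[1.2,0,0],1],[[0,0,0],[1.2,0,0],1],[[0,0,0],[1,0,0],1],[[0,0,0],[1,0,0],1],[[0,0,0],[1,0,0],1],[[0,0,0],[0,0,0],1]]' 
python3 loc.py; python3 - <<'E'
from loc import *
k,w=snap("top",'pics/e.png');q=w.reshape(-1,3);q=q[~np.isnan(q[:,0])]
L=np.c_[(q[:,:2]-c)@ex,(q[:,:2]-c)@ey,q[:,2]]
for zz in(.15,.2,.25,.28):
    m=(abs(L[:,1])<.12)&(L[:,0]>.05)&(L[:,0]<.2)&(abs(L[:,2]-zz)<.012);print(zz,m.sum(),np.percentile(L[m,0],[5,50,95]).round(3) if m.any() else 0)
E
```

```text
time_s: 9.65
tcp_pos: [0.509, 0.085, 0.2981]
eef_rot: [179.9, -0.0, -72.3]
contact_force: [-0.2, -0.6, -1.2]
gripper_width: 0.0005
gripper_force: 0.0
t 9.65 tip local cm [13.6 -0.1 27.3] rot [179.9  -0.  -72.3] F [-0.2 -0.6 -1.2] w 0.001
t 9.65 tip local cm [13.6 -0.1 27.3] rot [179.9  -0.  -72.3] F [-0.2 -0.6 -1.2] w 0.001
0.15 1 [0.101 0.101 0.101]
0.2 2 [0.104 0.105 0.105]
0.25 2 [0.107 0.107 0.107]
0.28 7 [0.108 0.109 0.111]
```

View pics/e.png

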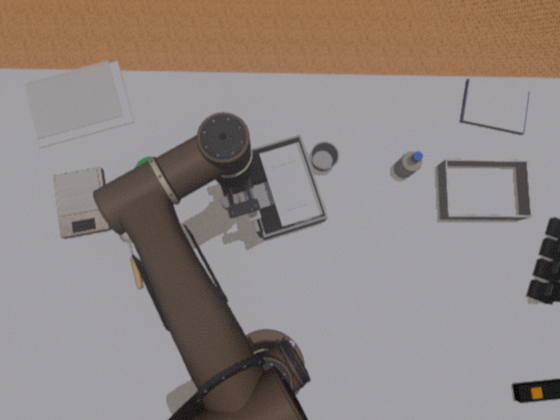

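```bash
python3 -m crank '[[[0,0,0],[0.9,0,0],1],[[0,0,0],[1,0,0.1],1],[[0,0,0],[1,0,0.1],1],[[0,0,0],[1,0,0.1],1],[[0,0,0],[1,0,0.1],1],[[0,0,0],[0.9,0,0.2],1],[[0,0,0],[0.9,0,0.3],1],[[0,0,0],[0.9,0,0.3],1]]' >/dev/null
python3 loc.py
python3 -m crank '[[[0,0,0],[0.9,0,0.3],1],[[0,0,0],[0.9,0,0.3],1],[[0,0,0],[0.7,0,0.3],1],[[0,0,0],[0.9,0,0.5],1],[[0,0,0],[0.9,0,0.6],1],[[0,0,0],[0.9,0,0.6],1],[[0,0,0],[0.9,0,0.7],1],[[0,0,0],[0,0,0],1]]' >/dev/null
python3 loc.py; python3 -c "
from h import *
c,w=snap('top','pics/f.png')"
```

```text
t 10.5 tip local cm [ 6.1 -0.1 26.1] rot [-180.    -0.   -72.2] F [-0.2  2.4  3.7] w 0.001
t 11.3 tip local cm [-0.  -0.  22.7] rot [179.8  -0.  -72.3] F [0.  0.8 0.4] w 0.0
```

View pics/f.png

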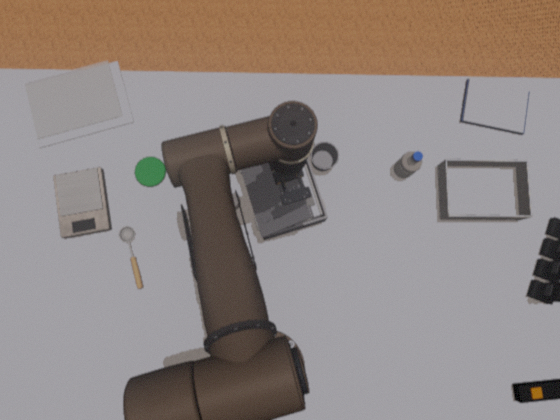

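```bash
python3 -m crank '[[[0,0,0],[0.8,0,0.7],1],[[0,0,0],[0.8,0,0.8],1],[[0,0,0],[0.7,0,0.8],1],[[0,0,0],[0.6,0,0.9],1],[[0,0,0],[0.5,0,0.9],1],[[0,0,0],[0.5,0,0.9],1],[[0,0,0],[0.5,0,1],1],[[0,0,0],[0.5,0,1],1]]' >/dev/null
python3 loc.py
python3 -m crank '[[[0,0,0],[0.2,0,0.8],1],[[0,0,0],[0.2,0,0.8],1],[[0,0,0],[0.2,0,0.8],1],[[0,0,0],[0.2,0,0.7],1],[[0,0,0],[0.1,0,0.6],1],[[0,0,0],[0,0,0.5],1],[[0,0,0],[0,0,0.4],1],[[0,0,0],[0,0,0],1]]' >/dev/null
python3 loc.py
```

```text
t 12.15 tip local cm [-4.8 -0.2 15.8] rot [-180.     0.   -72.2] F [-0.1  1.9  0.8] w 0.0
t 12.95 tip local cm [-5.7 -0.1 11.2] rot [180.   -0.  -72.2] F [-0.1 -0.4 -0.2] w 0.0
```

Pressing home gently, dwelling, then retreating up.

```bash
python3 -m crank '[[[0,0,0],[0,0,0.2],1],[[0,0,0],[0,0,0.2],1],[[0,0,0],[0,0,0],1],[[0,0,0],[0,0,0],1],[[0,0,0],[0,0,0],1]]'
python3 loc.py
python3 -m crank '[[[0,0,0],[0,0,-1],1],[[0,0,0],[0,0,-3],1],[[0,0,0],[0,0,-4],1],[[0,0,0],[0,0,-4],1],[[0,0,0],[3,0,-3],1],[[0,0,0],[4,0,0],1],[[0,0,0],[4,0,0],1],[[0,0,0],[4,0,0],1]]' >/dev/null
python3 -m crank '[[[0,0,0],[4,0,0],1],[[0,0,0],[4,0,0],1],[[0,0,0],[0,0,0],1],[[0,0,0],[0,0,0],1]]'
python3 - <<'E'
from loc import *
for n in("top","side"):
    k,w=snap(n,f'pics/g{n}.png');q=w.reshape(-1,3);q=q[~np.isnan(q[:,0])]
    L=np.c_[(q[:,:2]-c)@ex,(q[:,:2]-c)@ey,q[:,2]]
    for x in(.08,.04,0,-.04,-.08):
        m=(abs(L[:,1])<.12)&(abs(L[:,0]-x)<.015)&(L[:,2]>.05)&(L[:,2]<.2);print(n,x,m.sum(),np.median(L[m,2]).round(4) if m.any() else 0)
E
```

```text
time_s: 13.45
tcp_pos: [0.5688, -0.0991, 0.1369]
eef_rot: [-179.9, -0.1, -72.1]
contact_force: [-11.0, 3.1, 27.2]
gripper_width: 0.0006
gripper_force: 13.9
t 13.45 tip local cm [-5.7 -0.2 11.2] rot [-1.799e+02 -1.000e-01 -7.210e+01] F [-11.    3.1  27.2] w 0.001
time_s: 14.65
tcp_pos: [0.6388, -0.3189, 0.2822]
eef_rot: [179.9, 0.1, -72.3]
contact_force: [-0.1, 0.2, -0.0]
gripper_width: 0.0008
gripper_force: 0.0
t 14.65 tip local cm [-28.8  -0.1  25.7] rot [ 1.799e+02  1.000e-01 -7.230e+01] F [-0.1  0.2 -0. ] w 0.001
top 0.08 791 0.1132
top 0.04 655 0.1136
top 0 423 0.1138
top -0.04 196 0.1141
top -0.08 29 0.1137
side 0.08 299 0.1108
side 0.04 157 0.1111
side 0 28 0.1102
side -0.04 0 0
side -0.08 9 0.1119
```

View pics/gtop.png

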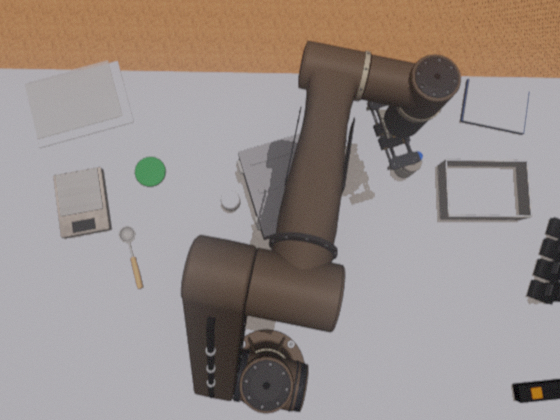

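The cover is flat: its top sits at about 112 mm from hinge to edge. The tin (230,201) and bottle (415,157) are in place, and the gripper is clear of the case.

```bash
python3 -c "
from plant import r
print(r.close_job())"
```

```text
the job is handed in; nothing more can be done
None
```

The job is handed in: the flap was folded flat first, then the cover was pushed fully shut (its top measures about 112 mm high from hinge to edge). The tin and bottle looked undisturbed, the tub was hidden under the arm in the last picture, and the gripper ended clear of the case. No verdict was returned.

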